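Load the amber reference cell into the varnish colour meter

ROBOT

A 6-joint arm with a two-finger parallel gripper is mounted at the origin on a cart in front of the work surface, level with it; the furniture and walls round the work are solid. World frame = base frame: x ahead of the robot, y to its left, z up, the work surface at z = 0. Lengths are in m, angles in degrees, forces in N, time in s.
With the tool pointing down it reaches from about 0.35 to 0.875 m from the base axis. Payload 4.2 kg.
Tool frame: the origin (TCP) lies between the finger pads; the fingertips stand 8 mm ahead of it and the grasp point (between the pads) lies 11 mm behind it; x points along the fingers, y is the direction in which the jaws open and shut, and the axes are right-handed (so a half turn about x gives the same grasp; the last joint's range is limited). The gripper opens to 87 mm and grips with 3 to 60 N. Pads are 19 mm wide; open, the fingers measure 117 mm over their backs; the gripper's body (75 mm by 190 mm) begins 51 mm behind the grasp point.
Start: joints at [84.374, 22.042, 0.453, 0, -68.411, -14.817], TCP at [0.218, 0.586, 0.231] pointing down, gripper open.
Joint ranges: [-179.83, 179.83], [-69.29, 118.12], [-61.27, 80.66], [-181.25, 117.63], [-171.15, -9.14], [-177.46, 177.46]. Speed limits (degrees/s): [159.86, 159.86, 180, 180, 180, 180].

INTERFACE

Orientations are given as a 3x3 rotation matrix whose columns are the frame's x, y, z axes.
In Python, from station import r gives the robot as it stands. The module is installed in compiled form; this text tells all that it offers.
- The arm moves only by the tool move_arm, never from a script. Its argument "increments" is one flat list of numbers, 7 for each row, row after row: the turn, a rotation vector about the tool's x, y, z in degrees, then the shift along the tool's x, y, z in m, then the finger opening in m, from 0 to 0.087. A call has 1 to 12 rows; each row is the pose to reach, as a shift and turn from the pose commanded when the call began, along the tool's axes at that moment; what a row does not reach only later rows make up. A row lasts 1/12 s, in which the tool goes at most 41.7 mm and 7.16 degrees, less where a joint would pass 70% of its speed; a pose out of reach is approached as far as the arm can. A call with a gripper value outside its range is refused whole. The fingers move at their own pace and stop on an object; the grip force is fixed at half the most. Time passes only in rows, so rows that repeat a pose let the fingers close. It gives the time, the measured TCP pose, the force and the opening at its end, in the units of the state.
- r.sense(): the state, without advancing time (a new reading comes with each control period).
- r.capture(name): name is "side" or "top"; returns the picture (480x640x3 uint8, red, green, blue); there is no depth.
- r.calibration(name): a dict with "fx", "fy", "cx", "cy" (pixels), "D" ([k1, k2, p1, p2, k3] as OpenCV has them; the pictures are not rectified), "rvec" (rotation vector, rad) and "tvec" (3), from world to camera coordinates, as OpenCV has them. Camera axes: x right, y down, z forward; pixel columns grow to the right and rows downward; lengths in m; the calibration is good to about 2 mm. A picture is of the moment at which its call begins. calibration takes no time and is no camera call.
- r.finish_job(): hands the job in, once; it reports no verdict.
The state is a dict: "time_s": time; "joints": joint angles; "joint_velocities": joint speeds; "effort": joint torques, N m; "tcp_pos": TCP position; "ee_rot": TCP orientation; "wrist_force": force on the tool from outside, world axes, zero at the start; "moment": the same for the moment, N m; "gripper_width": opening from 0.0 (shut) to 1.0 (fully open).
Only numpy, scipy, OpenCV 4.12 (cv2) and the standard library are available. Lean on these libraries where they do the work, as an engineer would, in place of code of your own. Each camera call takes 0.05 s, during which the arm holds its last target.

TASK

Check the varnish colour meter with its amber reference cell: lower the amber cell gently into the socket of the drawn-out carriage, turned so that its clear faces will look at the lamp and the detector, then push the carriage fully home so that the cell stands in the light path. Leave the clear and the ruby cell standing where they are.

Things in the scene. Friction and masses are not known exactly. Their poses are not given: they have to be found in the camera images.
- amber_cell: amber reference cell: upright square block, amber glass in a black frame, 40 x 40 x 100 mm high, 0.22 kg, loose. Origin: centre of its foot, z up. Clear (amber) faces look along its +y and -y, 24 to 82 mm above its foot; its +x and -x sides are black cheeks, good to grip. Its top shows the glass's colour, with a white line along its y, clear face to clear face. Either clear face may face the lamp
- clear_cell: the same cell with colourless glass, 40 x 40 x 100 mm, loose, to be left standing. Origin: centre of its underside. The three cells stand in a row on a cork mat 3 mm thick, their centres about 0.1 m or more apart
- ruby_cell: the same cell with dark red glass, 40 x 40 x 100 mm, loose; to be left standing. Origin: centre of its underside
- meter: colour meter, fixed. Origin on the worktop below the middle of the light path; -x is its front. Base plate 16 mm high, from x -118 to +58 mm, 300 mm wide. Grey lamp house at +y (76 x 80, 108 mm high), black detector at -y (62 x 60, 98 mm high); their lens tubes face each other along y, the light path, 76 mm apart. The carriage slides along its x
- beam (a point): middle of the light path between the two lens tubes, 79 mm above the worktop; its y axis is the light path
- socket (a point): centre of the floor of the carriage's black square socket, 24.5 mm above the worktop; axes as the meter's. Socket 44 mm square inside, walls parallel to the meter's x and y, 20 mm deep (mouth 44.5 mm above the worktop), with a 2 mm chamfer. Moves with the carriage; at home it lies right below the beam
- tab (a point): the carriage's red upright push tab, 10 mm thick (x), 44 mm wide (y), from 24 to 97 mm above the worktop; this point is on its middle, 80 mm above the worktop and 68 mm in front of the socket's centre (towards the meter's -x). Axes as the meter's
- carriage (a joint): how far the carriage is drawn out to the front (the meter's -x) from its home position, in m: 0 = fully home against its end stop, 0.10 = fully out. Slides with about 2 N of friction and stays where it is left

How it is judged (in metres and radians):
On the way, in this order (a step that is already met when the one before it is completed fails the run):
1. the amber cell is seated in the carriage's socket, its clear faces along the light path (distance between amber_cell and socket below 0.006 m and angle between amber_cell's own z axis and vertical below 0.08 rad and angle between the y axis of amber_cell and the y axis of meter, either way round below 0.17 rad), for 0.2 s.
2. the carriage is fully home with the cell in it (value of joint carriage below 0.005 m and distance between amber_cell and socket below 0.006 m), for 0.2 s.
At the end, for the whole second after the job is handed in: the amber cell rests upright on the socket floor (within 6 mm, tilt under 0.08 rad), within 9 mm of the beam's middle, clear faces along the light path within 0.17 rad either way round; carriage within 5 mm of home; the other two cells upright within 30 mm of their starts (all of step 2 and horizontal distance between amber_cell and beam below 0.009 m and angle between amber_cell's own z axis and vertical below 0.08 rad and angle between the y axis of amber_cell and the y axis of meter, either way round below 0.17 rad and linear speed of amber_cell below 0.02 m/s and distance of each of clear_cell, ruby_cell from where it was at the start of the episode below 0.03 m and angle between each of clear_cell, ruby_cell's own z axis and vertical below 0.1 rad); the robot touches nothing.
It fails at once if the amber cell is dropped or slammed into the carriage (moving faster than 0.7 m/s at the socket) (distance between amber_cell and socket below 0.03 m and linear speed of amber_cell above 0.7 m/s).
It fails at once if the amber cell is tipped over (more than 1 rad) (angle between amber_cell's own z axis and vertical above 1 rad).
It fails at once if the clear or the ruby cell is knocked over or moved away (tilt over 0.4 rad or moved over 50 mm) (angle between any of clear_cell, ruby_cell's own z axis and vertical above 0.4 rad or distance of any of clear_cell, ruby_cell from where it was at the start of the episode above 0.05 m).
It also fails if it takes over 54 s, if anything falls off the work surface, if the arm or the gripper's body presses on something with over 40 N, if the wrist force passes 120 N, or if a joint passes its speed limit or range.

## Working session

There is one attempt and no reset: what is moved stays moved. The work goes in short steps, Python scripts to look and compute and a tool call to move; the robot and the scene stay as the last step left them, time stands still between calls to the robot, and variables do not carry over. Pictures are saved under pics/ and viewed, and the job is handed in when it is done.

Besides the shell and the picture viewer there is one more tool, called after "Call:" as a command line: name --argument value ..., lists and objects as JSON in quotes. move_arm: Moves the arm, as the interface text tells. Its arguments: {"type":"object","properties":{"increments":{"type":"array","items":{"type":"number"}}},"required":["increments"]}

```bash
mkdir -p pics; python3 - <<'E'
from station import r
import cv2
s=r.sense()
print(s['time_s'],s['tcp_pos'],s['ee_rot'],s['gripper_width'])
for n in('side','top'):
    im=r.capture(n); cv2.imwrite(f'pics/{n}0.png',im[:,:,::-1]); print(r.calibration(n))
E
```

```text
0.0 [0.21805195 0.58509505 0.22943978] [[-7.08122298e-04 -3.49463149e-01 -9.36949842e-01]
 [-2.11436760e-03 -9.36947459e-01  3.49463858e-01]
 [-9.99997514e-01  2.22851954e-03 -7.54201718e-05]] 0.9998152195624976
{'fx': 485.74194475273276, 'fy': 485.74194475273276, 'cx': 319.9783210934751, 'cy': 243.1596221828317, 'D': array([-0.12175276,  0.        ,  0.        ,  0.        ,  0.        ]), 'rvec': array([ 0.14460651, -2.55389666,  1.72613097]), 'tvec': array([0.59513943, 0.11853264, 0.85358905])}
{'fx': 493.35235916841606, 'fy': 493.35235916841606, 'cx': 324.1343943823856, 'cy': 240.45063399869994, 'D': array([-0.13634506,  0.        ,  0.        ,  0.        ,  0.        ]), 'rvec': array([ 2.14965444, -2.10108425,  0.22234105]), 'tvec': array([-0.0795081 ,  0.5790952 ,  0.99921906])}
```

View pics/side0.png

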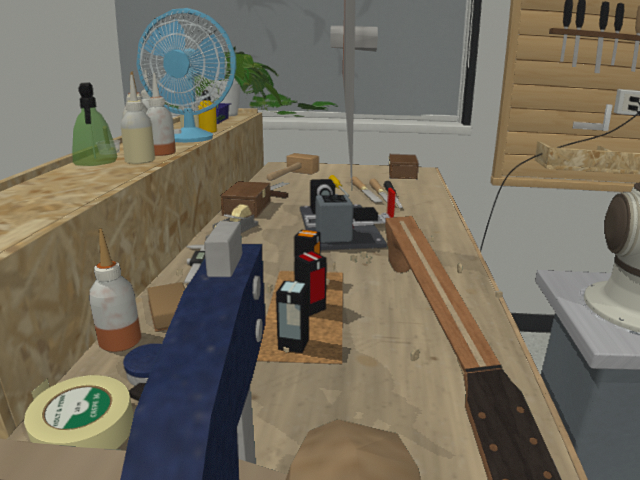

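View pics/top0.png

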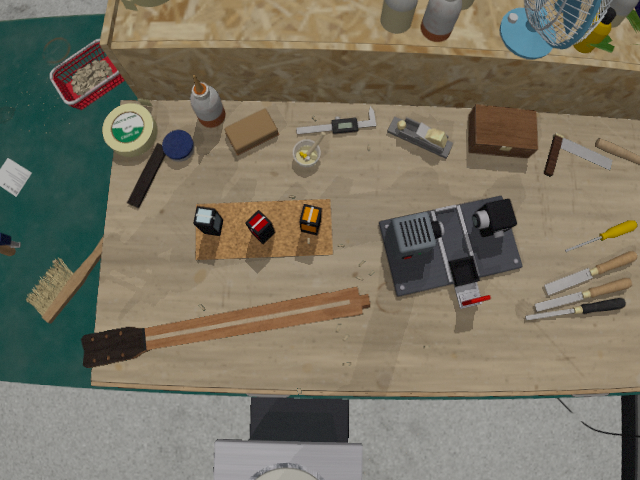

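```bash
cat > h.py <<'E'
import numpy as np, cv2
from station import r
def cal(n):
    c=r.calibration(n); K=np.array([[c['fx'],0,c['cx']],[0,c['fy'],c['cy']],[0,0,1.]]); return K,c['D'],c['rvec'],c['tvec']
def proj(n,P):
    K,D,rv,t=cal(n); return cv2.projectPoints(np.array(P,float).reshape(-1,3),rv,t,K,D)[0].reshape(-1,2)
def ray(n,uv,z):
    K,D,rv,t=cal(n); R=cv2.Rodrigues(rv)[0]
    p=cv2.undistortPoints(np.array(uv,float).reshape(-1,1,2),K,D).reshape(-1,2)
    d=np.c_[p,np.ones(len(p))]@R; o=-R.T@t
    return o+d*((z-o[2])/d[:,2])[:,None]
def crop(n,src,x0,y0,x1,y1,f,out):
    im=cv2.imread(src)[y0:y1,x0:x1]; im=cv2.resize(im,None,fx=f,fy=f,interpolation=cv2.INTER_CUBIC); cv2.imwrite(out,im)
E
python3 - <<'E'
from h import *
print(proj('top',[[0,0,0],[.218,.586,.231],[.5,0,0]]),proj('side',[[0,0,0],[.218,.586,.231],[.5,0,0]]))
for n in('top','side'):
    K,D,rv,t=cal(n); R=cv2.Rodrigues(rv)[0]; print(-R.T@t)
crop('top','pics/top0.png',190,190,340,265,5,'pics/c1.png')
crop('top','pics/top0.png',370,185,530,315,5,'pics/c2.png')
crop('side','pics/side0.png',250,160,410,370,3,'pics/c3.png')
E
```

```text
[[286.70985257 513.03132152]
 [-32.99473464 407.12905704]
 [293.17391295 280.30153378]] [[637.80779339 306.46103465]
 [801.39948348 412.3381159 ]
 [372.61639998 294.31601184]]
[ 0.37647047 -0.05382469  1.0933821 ]
[0.51307129 0.80821415 0.42473866]
```

View pics/c1.png

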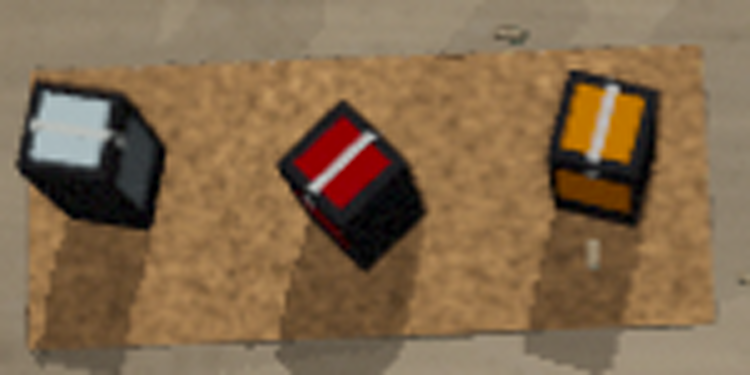

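View pics/c2.png

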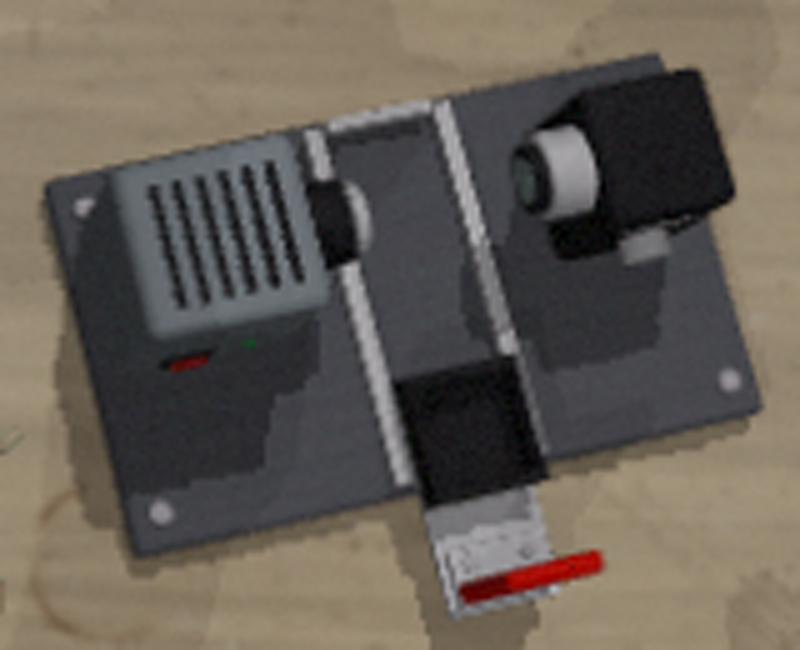

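View pics/c3.png

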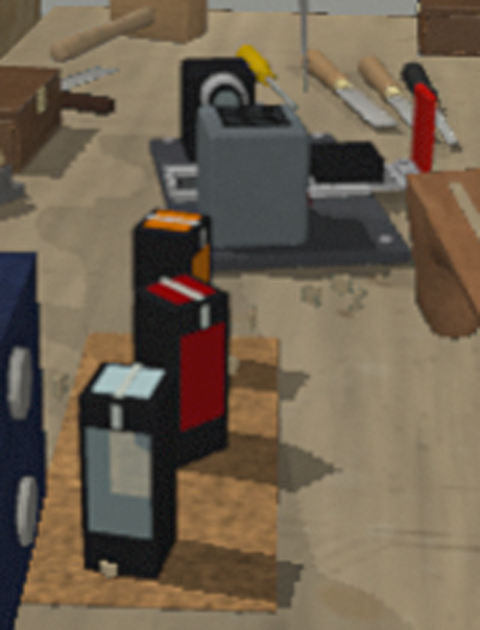

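```bash
cat > fit.py <<'E'
from h import *
def conv(pts,x0,y0,f): return (np.array(pts,float)+.5)/f-.5+[x0,y0]
def rectfit(W,loc):
    # rigid 2D fit of loc -> W
    a=np.array(loc,float); b=W[:,:2]; am,bm=a.mean(0),b.mean(0)
    H=(a-am).T@(b-bm); th=np.arctan2(H[0,1]-H[1,0],H[0,0]+H[1,1])
    R=np.array([[np.cos(th),-np.sin(th)],[np.sin(th),np.cos(th)]]); t=bm-R@am
    return t,np.degrees(th),(b-(a@R.T+t))*1000
E
python3 - <<'E'
from fit import *
np.set_printoptions(precision=4,suppress=True)
A=ray('top',conv([(573,72),(660,90),(643,176),(552,162)],190,190,5),.103)
# image up=+x world, left=+y
print('amber',*rectfit(A,np.array([(20,20),(20,-20),(-20,-20),(-20,20)])/1000))
M=ray('top',conv([(47,183),(658,53),(762,408),(137,556)],370,185,5),.016)
print('meter',*rectfit(M,np.array([(58,150),(58,-150),(-118,-150),(-118,150)])/1000))
t,th,_=rectfit(M,np.array([(58,150),(58,-150),(-118,-150),(-118,150)])/1000)
S=ray('top',conv([(397,383),(515,353),(548,475),(425,505)],370,185,5),.0445)
print(S)
R=cv2.Rodrigues(np.array([0,0,np.radians(th)]))[0][:2,:2]
print('S in meter',(S[:,:2]-t)@R,((S[:,:2]-t)@R).mean(0))
T=ray('top',conv([(461,583),(603,553),(604,565),(462,600)],370,185,5),.097)
print('tab in meter',(T[:,:2]-t)@R)
# others
for nm,p in(('ruby',[(342,101),(408,165),(347,222),(281,165)]),('clear',[(38,83),(122,95),(108,180),(22,165)])):
    A=ray('top',conv(p,190,190,5),.103); print(nm,A.mean(0),np.linalg.norm(A-np.roll(A,1,0),axis=1))
E
```

```text
amber [ 0.6256 -0.0374] -9.692986801266603 [[-0.8265 -1.618 ]
 [-0.9123  1.5056]
 [ 1.7414  0.9522]
 [-0.0027 -0.8399]]
meter [ 0.617  -0.3459] 13.760974049307505 [[-1.6503 -2.9086]
 [-2.8268  1.37  ]
 [ 2.1574  2.4224]
 [ 2.3197 -0.8838]]
[[ 0.5438 -0.3393  0.0445]
 [ 0.5582 -0.3927  0.0445]
 [ 0.5047 -0.4057  0.0445]
 [ 0.4907 -0.3504  0.0445]]
S in meter [[-0.0695  0.0238]
 [-0.0682 -0.0314]
 [-0.1234 -0.0313]
 [-0.1238  0.0257]] [-0.0962 -0.0033]
tab in meter [[-0.1601  0.035 ]
 [-0.1618 -0.0269]
 [-0.1667 -0.026 ]
 [-0.1669  0.0364]]
ruby [0.6067 0.0705 0.103 ] [0.0367 0.039  0.0344 0.0368]
clear [0.6179 0.1846 0.103 ] [0.0355 0.0361 0.0365 0.0369]
```

```bash
python3 - <<'E'
from h import *
def c(src,x0,y0,x1,y1,f,out,g):
    im=cv2.imread(src)[y0:y1,x0:x1].astype(float)/255; im=np.clip(im,0,1)**g; im=cv2.resize((im*255).astype(np.uint8),None,fx=f,fy=f,interpolation=cv2.INTER_NEAREST); cv2.imwrite(out,im)
c('pics/top0.png',440,245,500,310,10,'pics/d1.png',.45)
c('pics/side0.png',290,170,410,260,6,'pics/d2.png',.6)
c('pics/top0.png',290,200,330,240,14,'pics/d3.png',.6)
E
```

```text
(no output)
```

View pics/d1.png

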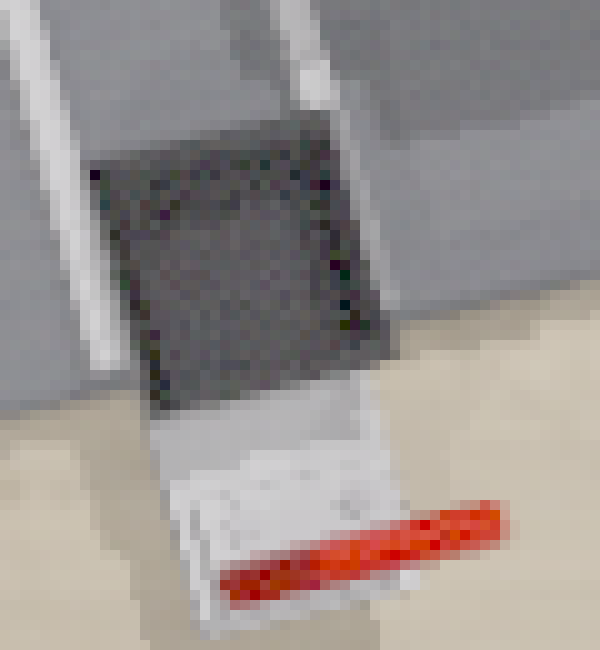

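View pics/d2.png

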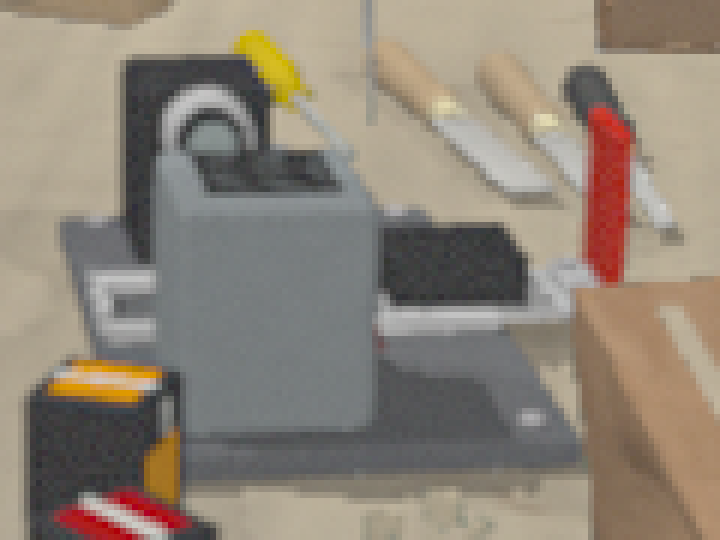

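View pics/d3.png

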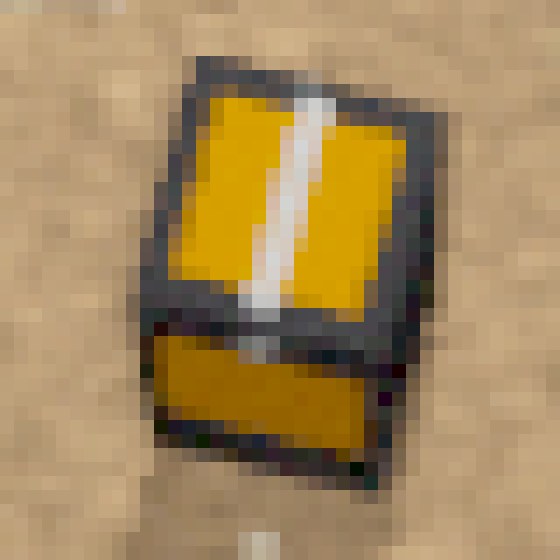

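```bash
cat > ov.py <<'E'
from fit import *
def T(p,x,y,th):
    a=np.radians(th); p=np.array(p,float); q=p.copy()
    q[:,0]=x+np.cos(a)*p[:,0]-np.sin(a)*p[:,1]; q[:,1]=y+np.sin(a)*p[:,0]+np.cos(a)*p[:,1]; return q
def box(x0,x1,y0,y1,z0,z1):
    v=[(x,y,z) for z in(z0,z1) for x,y in((x0,y0),(x1,y0),(x1,y1),(x0,y1))]
    return v,[(0,1),(1,2),(2,3),(3,0),(4,5),(5,6),(6,7),(7,4),(0,4),(1,5),(2,6),(3,7)]
def draw(im,n,boxes,pose,x0,y0,f,col):
    for b in boxes:
        v,e=box(*b); uv=(proj(n,T(v,*pose))-[x0,y0]+.5)*f
        for i,j in e: cv2.line(im,tuple(int(round(k)) for k in uv[i]),tuple(int(round(k)) for k in uv[j]),col,1,cv2.LINE_AA)
def load(src,x0,y0,x1,y1,f,g=.6):
    im=cv2.imread(src)[y0:y1,x0:x1]; im=(255*(im/255.)**g).astype(np.uint8)
    return cv2.resize(im,None,fx=f,fy=f,interpolation=cv2.INTER_NEAREST)
def meterboxes(d): return [(-.118,.058,-.15,.15,0,.016),(-d-.022,-d+.022,-.022,.022,.0245,.0445),(-d-.073,-d-.063,-.022,.022,.024,.097)]
CELL=[(-.02,.02,-.02,.02,.003,.103)]
E
cat > fitall.py <<'E'
from ov import *
from scipy.optimize import least_squares
np.set_printoptions(precision=4,suppress=True)
# meter: top view pixel picks
c2=lambda p:conv(p,370,185,5)
obs=[('top',(.058,.15,.016),0,c2([(47,183)])),('top',(.058,-.15,.016),0,c2([(658,53)])),('top',(-.118,-.15,.016),0,c2([(762,408)])),('top',(-.118,.15,.016),0,c2([(137,556)]))]
d1=lambda p:np.array([p],float)/10-.5+[440,245]
# tab top right end corners
obs+=[('top',(-.063,-.022,.097),1,d1((500,500))),('top',(-.073,-.022,.097),1,d1((508,540)))]
d2=lambda p:np.array([p],float)/6-.5+[290,170]
obs+=[('side',(-.118,.15,.016),0,d2((585,462))),('side',(-.073,.022,.097),1,d2((630,140))),('side',(-.063,.022,.097),1,d2((592,108)))]
def res(p,full=False):
    o=[]
    for n,P,c,uv in obs:
        P=np.array(P); P=P-[p[3]*c,0,0]
        o.append((proj(n,T([P],*p[:3]))-uv)[0])
    return np.array(o) if full else np.ravel(o)
s=least_squares(res,[.617,-.346,13.8,.1],loss='soft_l1')
print(s.x); print(res(s.x,1))
pm=s.x
d3=lambda p:np.array([p],float)/14-.5+[290,200]
co=[('top',(.02,.02,.103),d3((197,57))),('top',(.02,-.02,.103),d3((440,108))),('top',(-.02,-.02,.103),d3((390,352))),('top',(-.02,.02,.103),d3((140,312))),
('top',(-.02,.02,.003),d3((158,435))),('top',(-.02,-.02,.003),d3((380,490)))]
def rc(p,full=False):
    o=np.array([(proj(n,T([P],*p))-uv)[0] for n,P,uv in co]); return o if full else o.ravel()
s=least_squares(rc,[.6256,-.0374,-9.7],loss='soft_l1'); print(s.x); print(rc(s.x,1)); pa=s.x
im=load('pics/top0.png',370,185,530,315,5); draw(im,'top',meterboxes(pm[3]),pm[:3],370,185,5,(0,255,0)); cv2.imwrite('pics/e1.png',im)
im=load('pics/side0.png',290,170,410,260,6); draw(im,'side',meterboxes(pm[3]),pm[:3],290,170,6,(0,255,0)); draw(im,'side',CELL,pa,290,170,6,(255,0,255)); cv2.imwrite('pics/e2.png',im)
im=load('pics/top0.png',290,200,330,240,14); draw(im,'top',CELL,pa,290,200,14,(255,0,255)); cv2.imwrite('pics/e3.png',im)
E
python3 fitall.py
```

```text
[ 0.6186 -0.3473 13.8553  0.0956]
[[-0.6808 -1.3066]
 [ 0.9657 -1.8754]
 [ 1.6568  0.1493]
 [ 0.3491  0.4235]
 [-1.1763 -1.1209]
 [-0.7047 -0.401 ]
 [ 0.8316 -4.7311]
 [ 1.469  -1.2646]
 [ 3.9043  4.175 ]]
[  0.6269  -0.0359 -10.654 ]
[[-0.6677 -0.7045]
 [ 0.8061 -0.4483]
 [ 0.3611  0.4954]
 [-0.7587 -0.6028]
 [-0.5301  0.8472]
 [ 0.923   0.5392]]
```

```bash
sleep 0
```

```text
(no output)
```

View pics/e1.png

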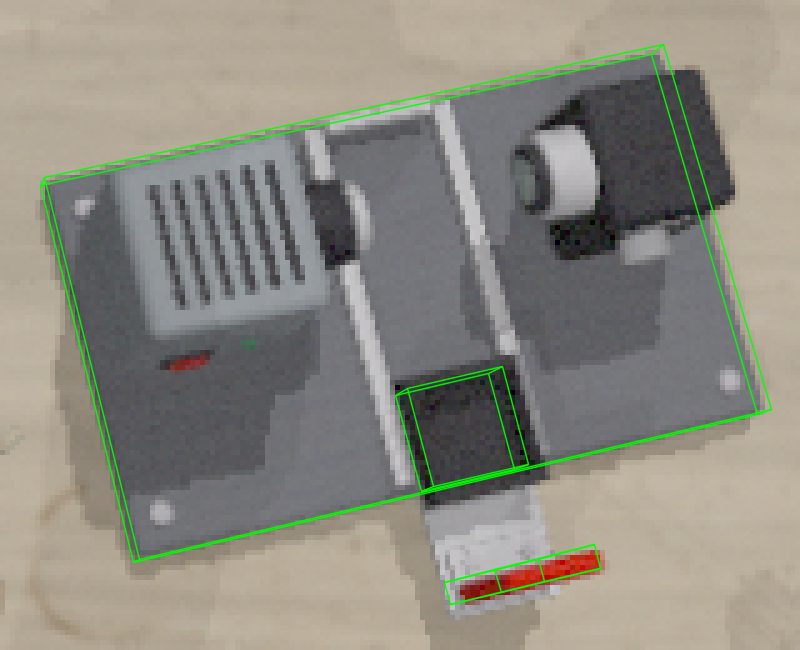

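View pics/e2.png

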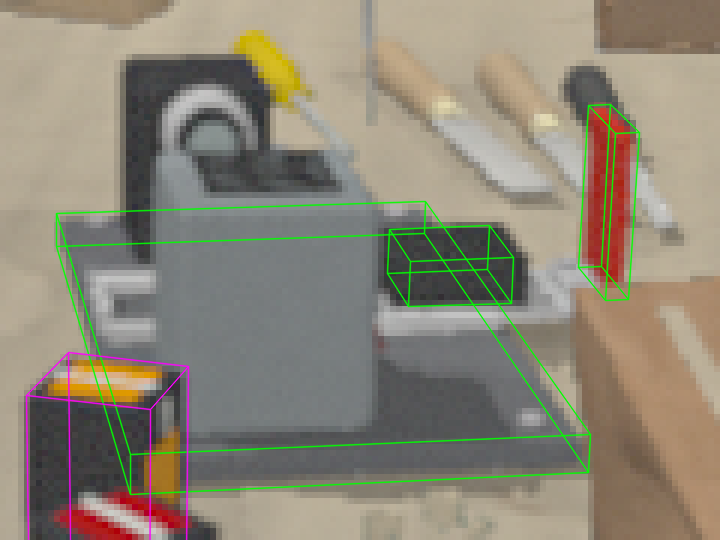

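View pics/e3.png

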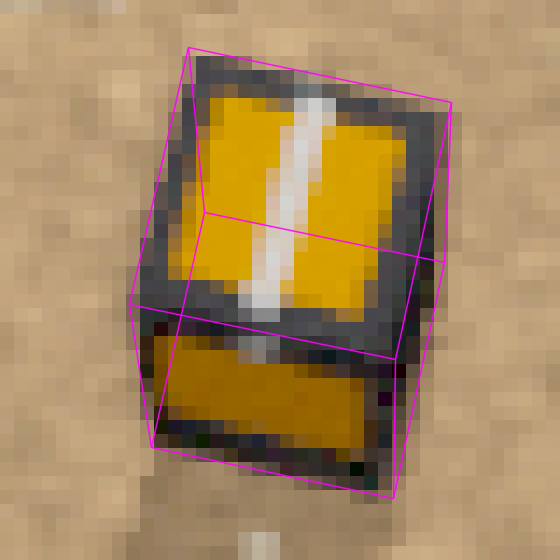

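```bash
python3 - <<'E'
from ov import *
def load2(src,x0,y0,x1,y1,f,hi):
    im=cv2.imread(src)[y0:y1,x0:x1].astype(np.float32); im=np.clip(im/hi,0,1)**.7*255
    return cv2.resize(im.astype(np.uint8),None,fx=f,fy=f,interpolation=cv2.INTER_NEAREST)
im=load2('pics/top0.png',444,250,484,292,14,110); cv2.imwrite('pics/f1.png',im)
im=load2('pics/side0.png',345,195,405,225,13,120); cv2.imwrite('pics/f2.png',im)
E
```

```text
(no output)
```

View pics/f1.png

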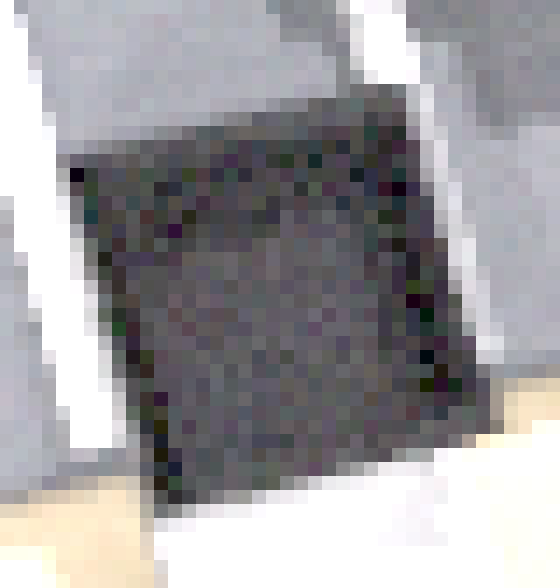

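View pics/f2.png

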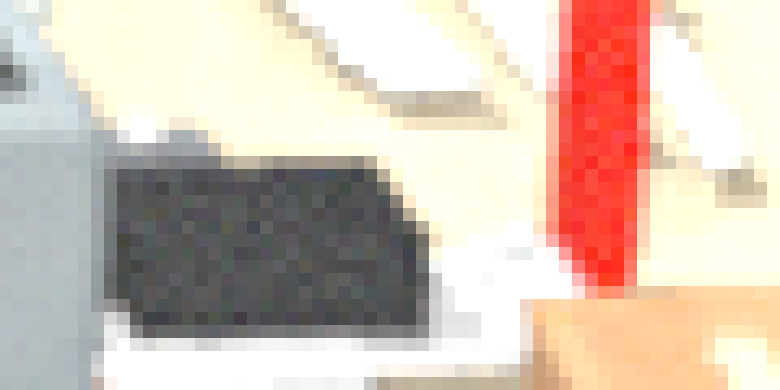

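```bash
python3 - <<'E'
from ov import *
np.set_printoptions(precision=4,suppress=True)
pm=(.6186,-.3473,13.855)
def inm(W):
    a=np.radians(pm[2]); R=np.array([[np.cos(a),-np.sin(a)],[np.sin(a),np.cos(a)]]); return (W[:,:2]-pm[:2])@R
c=ray('top',[(464.3,270.1)],.0445); print(c,inm(c))
f1=lambda p:np.array(p,float)/14-.5+[444,250]
print('block corners',inm(ray('top',f1([(95,155),(402,88),(495,430),(190,490)]),.0445)))
print('plate',inm(ray('top',conv([(47,183),(658,53),(762,408),(137,556)],370,185,5),.016)))
# side edges sample: mid of left/right plate edge
print('plate mids',inm(ray('top',conv([(92,369),(735,310),(450,482)],370,185,5),.016)))
for z in(.016,.022,.028): print('rails L,R',z,inm(ray('top',conv([(305,132),(327,132),(392,487),(412,487),(436,103),(452,103)],370,185,5),z)))
d1=lambda p:np.array(p,float)/10-.5+[440,245]
print('tab top',inm(ray('top',d1([(322,550),(502,500),(510,540),(330,585)]),.097)))
print('tab bottom plate', inm(ray('top',d1([(150,430),(370,375),(205,640),(420,585)]),.022)))
# side view
f2=lambda p:np.array(p,float)/13-.5+[345,195]
print('side block top corners', inm(ray('side',f2([(385,157),(428,228),(112,232)]),.0445)))
print('side tab', inm(ray('side',conv([(592,105),(634,142)],290,170,6),.097)))
E
```

```text
[[ 0.5249 -0.3729  0.0445]] [[-0.0971 -0.0024]]
block corners [[-0.07    0.0225]
 [-0.0705 -0.0284]
 [-0.1257 -0.0283]
 [-0.1238  0.0216]]
plate [[ 0.0548  0.1492]
 [ 0.0542 -0.1464]
 [-0.1167 -0.1463]
 [-0.1169  0.1505]]
plate mids [[-0.0319  0.1499]
 [-0.0705 -0.1468]
 [-0.1165  0.0052]]
rails L,R 0.016 [[ 0.0527  0.0279]
 [ 0.0506  0.0179]
 [-0.1127  0.0315]
 [-0.1148  0.0227]
 [ 0.0531 -0.0356]
 [ 0.0515 -0.043 ]]
rails L,R 0.022 [[ 0.0515  0.0296]
 [ 0.0494  0.0197]
 [-0.113   0.0333]
 [-0.115   0.0245]
 [ 0.0519 -0.0335]
 [ 0.0503 -0.0408]]
rails L,R 0.028 [[ 0.0503  0.0314]
 [ 0.0482  0.0215]
 [-0.1133  0.035 ]
 [-0.1153  0.0262]
 [ 0.0507 -0.0314]
 [ 0.0491 -0.0387]]
tab top [[-0.1626  0.0158]
 [-0.1614 -0.0243]
 [-0.1698 -0.0237]
 [-0.1699  0.0161]]
tab bottom plate [[-0.1281  0.0221]
 [-0.1275 -0.0299]
 [-0.1755  0.0221]
 [-0.175  -0.0285]]
side block top corners [[-0.1267 -0.0251]
 [-0.1243  0.0201]
 [-0.063   0.0158]]
side tab [[-0.1603 -0.0209]
 [-0.1625  0.0365]]
```

```bash
python3 - <<'E'
from h import *
np.set_printoptions(precision=3,suppress=True)
for z in (0,.1,.2,.3):
    W=ray('top',[(130,205),(160,147),(195,300)],z); print(z,W.tolist(),proj('side',W).tolist())
W=ray('side',[(205,250),(262,250),(240,470)],.2);print(W)
E
```

```text
0 [[0.6651199509679993, 0.38713064790239726, 0.0], [0.8095029325348579, 0.3292139031974323, 0.0], [0.45014368209446076, 0.2171344056960903, 0.0]] [[228.89026050384146, 437.8785076891874], [136.5957618789012, 394.84174063468527], [405.35902530806345, 365.6912307085435]]
0.1 [[0.6387202609665881, 0.3468011657486828, 0.09999999999999998], [0.7698980710046337, 0.2941814480196111, 0.09999999999999987], [0.4434055787585446, 0.19235266686521652, 0.09999999999999998]] [[253.7992483418259, 350.4613073094337], [164.7860208057262, 319.4045231584434], [414.83014765155866, 297.21998242708815]]
0.2 [[0.6123205709651771, 0.30647168359496835, 0.19999999999999996], [0.7302932094744095, 0.2591489928417898, 0.19999999999999996], [0.4366674754226284, 0.16757092803434276, 0.19999999999999996]] [[280.23699556265626, 258.93111313529175], [195.7766278113145, 239.2932046094187], [424.2678851242416, 224.9191918729191]]
0.3 [[0.585920880963766, 0.2661422014412539, 0.30000000000000004], [0.6906883479441852, 0.22411653766396858, 0.30000000000000004], [0.4299293720867122, 0.14278918920346895, 0.30000000000000004]] [[307.4600033206023, 165.87042275938825], [228.97336514021484, 156.21121186012073], [433.46813555633804, 149.76982269631392]]
[[0.707 0.292 0.2  ]
 [0.639 0.283 0.2  ]
 [0.58  0.61  0.2  ]]
```

```bash
python3 - <<'E'
from h import *
crop('','pics/top0.png',95,95,225,215,5,'pics/g1.png')
E
```

```text
(no output)
```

View pics/g1.png

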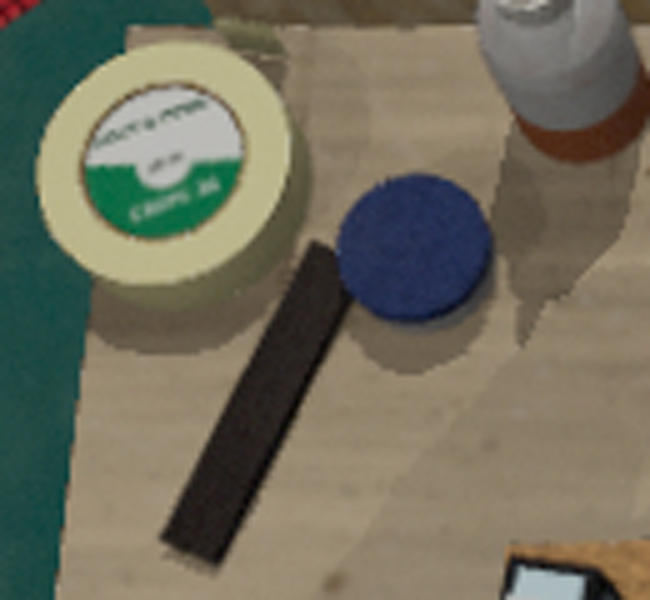

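Call:
move_arm --increments '[0,0,0,-0.01,0.015,-0.02,0.087,-5,0,0,-0.02,0.037,-0.05,0.087,-10.2,0,0,-0.02,0.06,-0.08,0.087,-10.2,0,0,-0.02,0.084,-0.113,0.087,-10.2,0,0,-0.02,0.108,-0.146,0.087,-10.2,0,0,-0.02,0.132,-0.179,0.087,-10.2,0,0,-0.02,0.156,-0.212,0.087,-10.2,0,0,-0.02,0.18,-0.245,0.087,-10.2,0,0,-0.02,0.204,-0.278,0.087,-10.2,0,0,-0.02,0.228,-0.311,0.087,-10.2,0,0,-0.02,0.248,-0.338,0.087,-10.2,0,0,-0.02,0.26,-0.355,0.087]'

```text
time_s: 1.1
tcp_pos: [0.4609, 0.2151, 0.2503]
ee_rot: [[-0.001, -0.18, -0.984], [-0.001, -0.984, 0.18], [-1.0, 0.001, 0.001]]
wrist_force: [0.6, 0.4, 0.5]
gripper_width: 1.001
```

Call:
move_arm --increments '[0,0,0,0,0.015,-0.014,0.087,0,0,0,0,0.04,-0.038,0.087,0,0,0,0,0.068,-0.065,0.087,0,0,0,0,0.096,-0.092,0.087,0,0,0,0,0.124,-0.119,0.087,0,0,0,0,0.152,-0.146,0.087,0,0,0,0,0.18,-0.172,0.087,0,0,0,0,0.2,-0.191,0.087,0,0,0,0,0.212,-0.203,0.087,0,0,0,0,0.218,-0.208,0.087,0,0,0,0,0.218,-0.208,0.087]'

```text
time_s: 2.02
tcp_pos: [0.6262, -0.0348, 0.2495]
ee_rot: [[-0.002, -0.18, -0.984], [-0.0, -0.984, 0.18], [-1.0, 0.001, 0.002]]
wrist_force: [-0.3, -0.3, 0.1]
gripper_width: 1.001
```

```bash
python3 - <<'E'
from station import r
import cv2
s=r.sense()
print(s['time_s'],s['tcp_pos'],s['ee_rot'],s['gripper_width'])
for n in('side','top'):
    im=r.capture(n); cv2.imwrite(f'pics/{n}1.png',im[:,:,::-1])
E
```

```text
2.0167 [ 0.62617723 -0.03481193  0.24946834] [[-1.70659595e-03 -1.80116824e-01 -9.83643745e-01]
 [-2.17538031e-04 -9.83645087e-01  1.80117448e-01]
 [-9.99998520e-01  5.21367631e-04  1.63950247e-03]] 1.0006894160951765
```

View pics/side1.png

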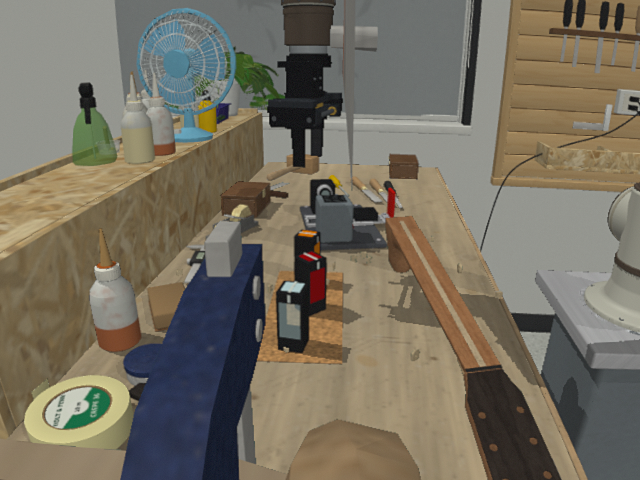

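View pics/top1.png

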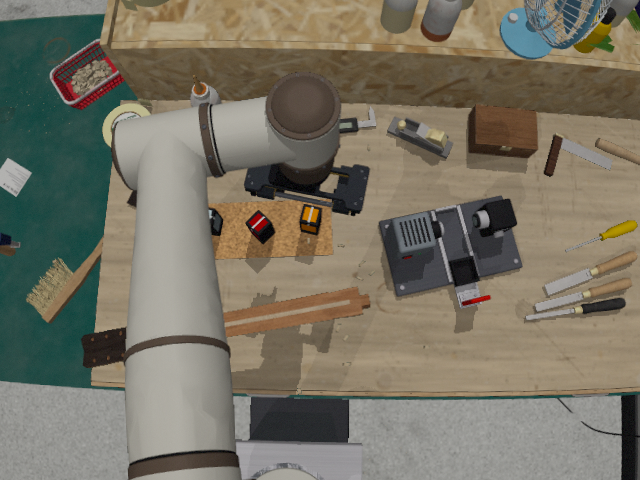

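Call:
move_arm --increments '[0,0,0,0.01,0.0016,0,0.087,0,0,0,0.035,0.0016,0,0.087,0,0,0,0.065,0.0016,0,0.087,0,0,0,0.095,0.0016,0,0.087,0,0,0,0.12,0.0016,0,0.087,0,0,0,0.145,0.0016,0,0.087,0,0,0,0.162,0.0016,0,0.087,0,0,0,0.172,0.0016,0,0.087,0,0,0,0.177,0.0016,0,0.087,0,0,0,0.177,0.0016,0,0.08,0,0,0,0.177,0.0016,0,0.07,0,0,0,0.177,0.0016,0,0.06]'

```text
time_s: 3.12
tcp_pos: [0.6267, -0.0347, 0.0751]
ee_rot: [[0.003, -0.177, -0.984], [0.0, -0.984, 0.177], [-1.0, -0.001, -0.003]]
wrist_force: [0.1, 0.3, -0.3]
gripper_width: 0.851
```

Call:
move_arm --increments '[0,0,0,0,0,0,0.05,0,0,0,0,0,0,0.043,0,0,0,0,0,0,0.038,0,0,0,0,0,0,0.035,0,0,0,0,0,0,0.03,0,0,0,0,0,0,0.03,0,0,0,0,0,0,0.03,0,0,0,0,0,0,0.03]'

```text
time_s: 3.78
tcp_pos: [0.6258, -0.0351, 0.0737]
ee_rot: [[0.0, -0.178, -0.984], [-0.0, -0.984, 0.178], [-1.0, 0.0, -0.0]]
wrist_force: [-0.3, 0.8, 1.5]
gripper_width: 0.461
```

```bash
python3 - <<'E'
from station import r
import cv2
s=r.sense()
print(s['time_s'],s['tcp_pos'],s['ee_rot'],s['gripper_width']*.087,s['wrist_force'])
for n in('side','top'):
    im=r.capture(n); cv2.imwrite(f'pics/{n}2.png',im[:,:,::-1])
from h import *
crop('','pics/side2.png',220,130,400,370,3,'pics/h1.png')
crop('','pics/top2.png',240,150,390,260,5,'pics/h2.png')
E
```

```text
3.7833 [ 0.62579004 -0.0351273   0.07369263] [[ 1.16342247e-04 -1.77756031e-01 -9.84074580e-01]
 [-7.94572163e-05 -9.84074586e-01  1.77756022e-01]
 [-9.99999990e-01  5.75112917e-05 -1.28613448e-04]] 0.04009200641161737 [-0.3087865   0.81625758  1.51171828]
```

View pics/h1.png

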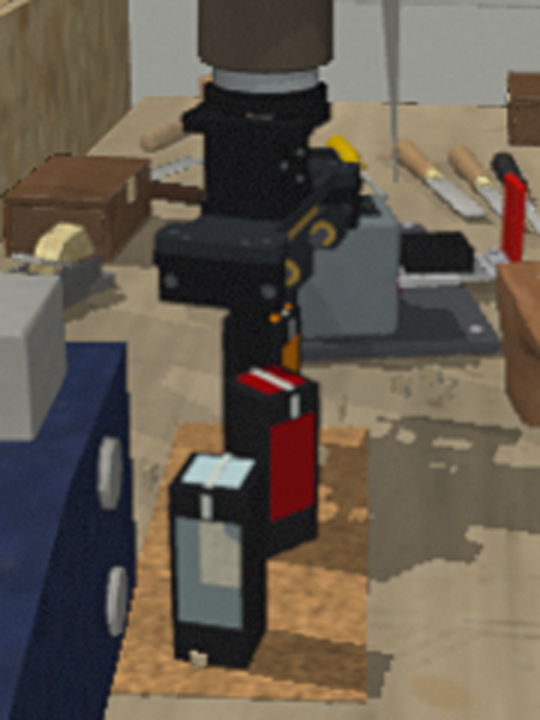

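View pics/h2.png

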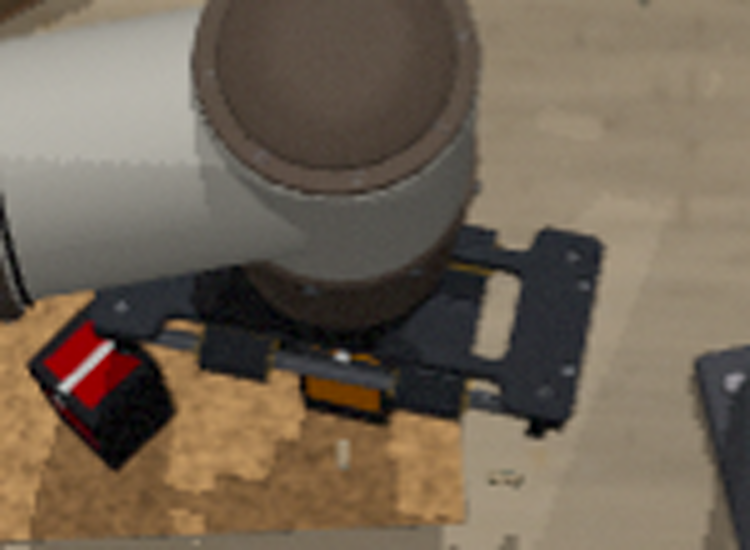

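Call:
move_arm --increments '[0,0,0,-0.005,0,0,0.03,0,0,0,-0.015,0,0,0.03,0,0,0,-0.035,0,0,0.03,0,0,0,-0.06,0,0,0.03,0,0,0,-0.085,0,0,0.03,0,0,0,-0.11,0,0,0.03,0,0,0,-0.13,0,0,0.03,0,0,0,-0.147,0,0,0.03,0,0,0,-0.156,0,0,0.03,0,0,0,-0.16,0,0,0.03,0,0,0,-0.16,0,0,0.03]'

```text
time_s: 4.8
tcp_pos: [0.6258, -0.035, 0.2342]
ee_rot: [[0.001, -0.178, -0.984], [0.0, -0.984, 0.178], [-1.0, -0.001, -0.001]]
wrist_force: [-0.2, -0.9, -2.3]
gripper_width: 0.457
```

Call:
move_arm --increments '[3,0,0,0,0.01,0.001,0.03,9,0,0,0,0.035,0.004,0.03,15,0,0,0,0.07,0.008,0.03,21,0,0,0,0.105,0.012,0.03,27,0,0,0,0.14,0.016,0.03,33,0,0,0,0.175,0.02,0.03,39,0,0,0,0.21,0.024,0.03,45,0,0,0,0.245,0.028,0.03,51,0,0,0,0.28,0.032,0.03,57,0,0,0,0.31,0.035,0.03,62,0,0,0,0.332,0.037,0.03,66,0,0,0,0.345,0.039,0.03]'

```text
time_s: 5.8
tcp_pos: [0.5242, -0.3698, 0.2312]
ee_rot: [[-0.004, -0.973, -0.231], [0.002, -0.231, 0.973], [-1.0, 0.003, 0.002]]
wrist_force: [0.7, 0.2, -1.9]
gripper_width: 0.458
```

```bash
python3 - <<'E'
from station import r
import cv2
s=r.sense()
print(s['time_s'],s['tcp_pos'],s['ee_rot'],s['gripper_width']*.087,s['wrist_force'],s['joints'])
for n in('side','top'):
    im=r.capture(n); cv2.imwrite(f'pics/{n}3.png',im[:,:,::-1])
E
```

```text
5.8 [ 0.52420495 -0.36975554  0.23120338] [[-0.00365649 -0.97291876 -0.2311184 ]
 [ 0.00156821 -0.23112524  0.97292274]
 [-0.99999209  0.00319504  0.00237085]] 0.03985459778147041 [ 0.70424284  0.21267841 -1.91278611] [-2.07777408e+01  2.37473236e+01  3.20923615e+00 -1.03313704e-02
 -6.96896642e+01  3.41445268e+01]
```

View pics/top3.png

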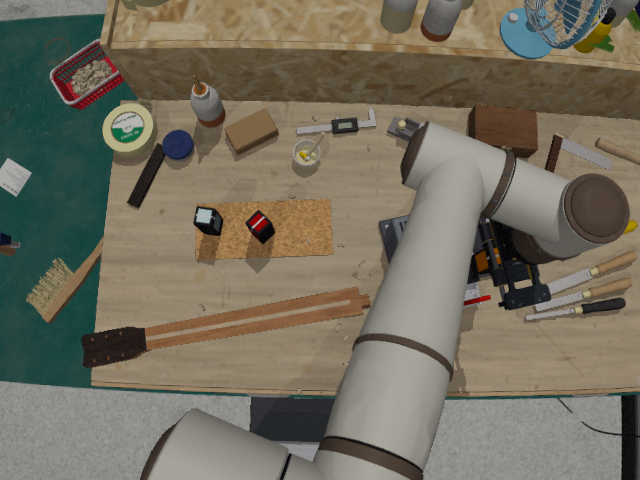

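View pics/side3.png

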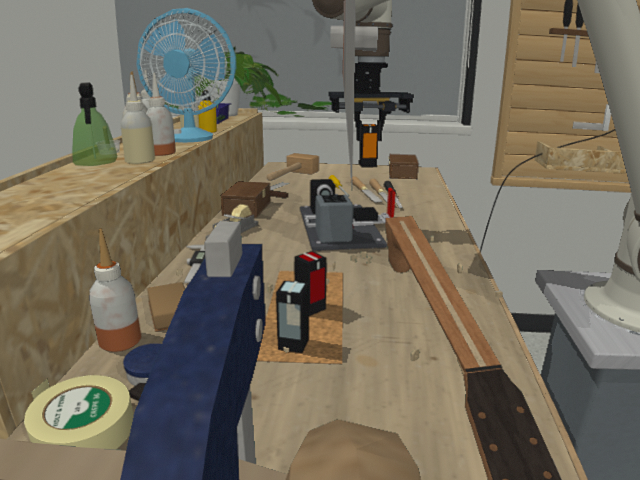

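Call:
move_arm --increments '[-0.4,0,0,0.01,0,-0.003,0.03,-0.4,0,0,0.03,0,-0.003,0.03,-0.4,0,0,0.05,0,-0.003,0.03,-0.4,0,0,0.07,0,-0.003,0.03,-0.4,0,0,0.085,0,-0.003,0.03,-0.4,0,0,0.094,0,-0.003,0.03,-0.4,0,0,0.098,0,-0.003,0.03,-0.4,0,0,0.098,0,-0.003,0.03,-0.4,0,0,0.098,0,-0.003,0.03]'

```text
time_s: 6.65
tcp_pos: [0.5273, -0.3705, 0.136]
ee_rot: [[0.001, -0.969, -0.246], [-0.001, -0.246, 0.969], [-1.0, -0.001, -0.001]]
wrist_force: [-0.7, 0.0, -0.6]
gripper_width: 0.46
```

```bash
python3 - <<'E'
from station import r
import cv2
s=r.sense()
print(s['time_s'],s['tcp_pos'],s['ee_rot'],s['gripper_width']*.087,s['wrist_force'])
for n in('side','top'):
    im=r.capture(n); cv2.imwrite(f'pics/{n}4.png',im[:,:,::-1])
from ov import *
cv2.imwrite('pics/i1.png',load('pics/side4.png',340,140,410,225,7,.5))
cv2.imwrite('pics/i2.png',load('pics/top4.png',430,220,520,310,7,.5))
E
```

```text
6.65 [ 0.5273406  -0.37046178  0.13601012] [[ 7.51267633e-04 -9.69325849e-01 -2.45778017e-01]
 [-6.73166931e-04 -2.45778521e-01  9.69325779e-01]
 [-9.99999491e-01 -5.62773450e-04 -8.37163555e-04]] 0.04003935829299535 [-0.73326679  0.04810146 -0.64797952]
```

View pics/i1.png

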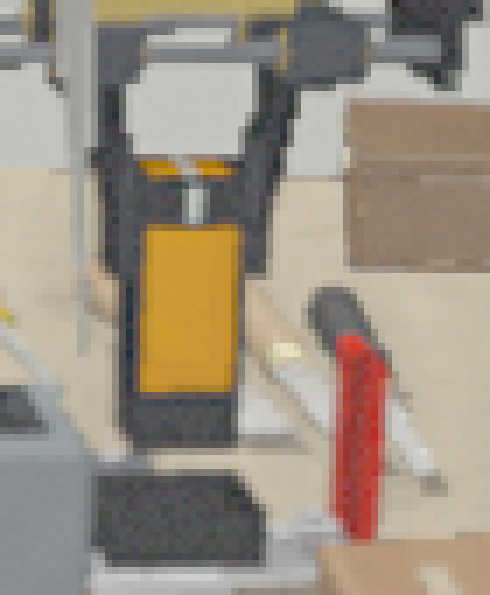

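View pics/i2.png

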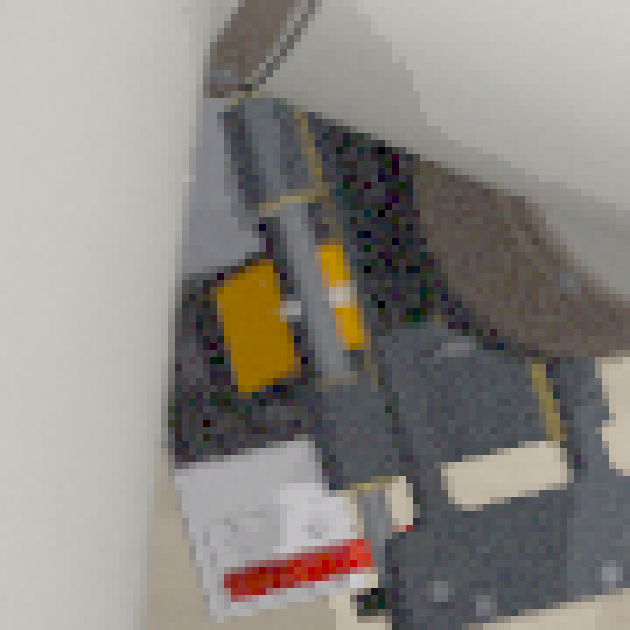

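```bash
cat > ov2.py <<'E'
from ov import *
import sys
def show(tag,tcp,ang,soc,mang,zf):
    for n,(x0,y0,x1,y1) in (('side',(340,140,410,225)),('top',(430,220,520,310))):
        im=load(f'pics/{n}{tag}.png',x0,y0,x1,y1,8 if n=='side' else 6,.5); f=8 if n=='side' else 6
        draw(im,n,[(-.02,.02,-.02,.02,zf,zf+.1)],(*tcp,ang),x0,y0,f,(255,0,255))
        draw(im,n,[(-.0245,.0245,-.0245,.0245,.0245,.0445),(-.073,-.063,-.022,.022,.024,.097)],(*soc,mang),x0,y0,f,(0,255,0))
        cv2.imwrite(f'pics/o_{n}{tag}.png',im)
E
python3 - <<'E'
from ov2 import *
show('4',(.5273,-.3705),14.2,(.5249,-.3735),13.85,.0653)
E
```

```text
(no output)
```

View pics/o_side4.png

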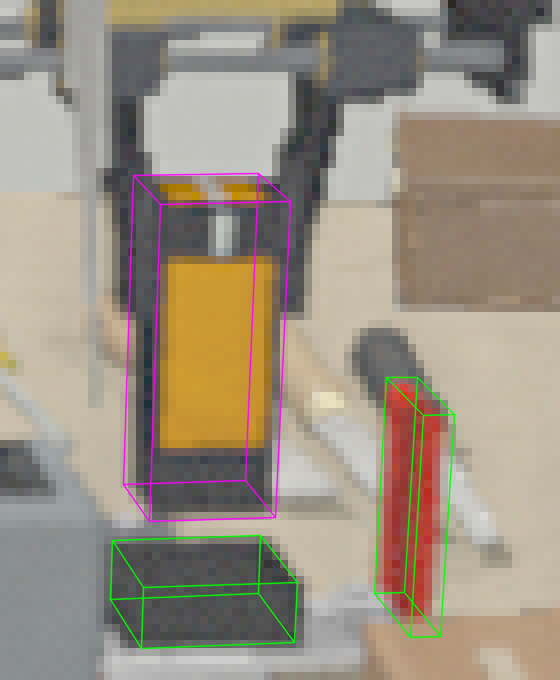

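View pics/o_top4.png

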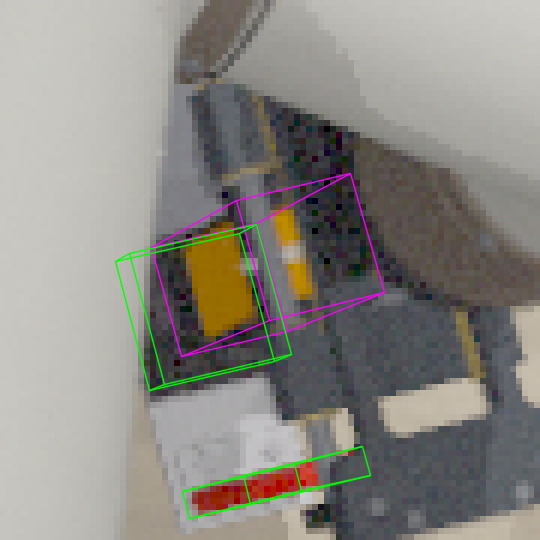

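Call:
move_arm --increments '[0.3,0,0,0,0.0022,-0.0007,0.03,0.3,0,0,0.006,0.0022,-0.0007,0.03,0.3,0,0,0.012,0.0022,-0.0007,0.03,0.3,0,0,0.016,0.0022,-0.0007,0.03,0.3,0,0,0.016,0.0022,-0.0007,0.03,0.3,0,0,0.016,0.0022,-0.0007,0.03]'

```text
time_s: 7.25
tcp_pos: [0.5244, -0.3717, 0.1189]
ee_rot: [[-0.001, -0.971, -0.24], [0.0, -0.24, 0.971], [-1.0, 0.001, 0.001]]
wrist_force: [-0.8, 0.3, -2.1]
gripper_width: 0.458
```

```bash
python3 - <<'E'
from station import r
import cv2
s=r.sense()
print(s['time_s'],s['tcp_pos'],s['ee_rot'],s['gripper_width']*.087,s['wrist_force'])
for n in('side','top'):
    im=r.capture(n); cv2.imwrite(f'pics/{n}5.png',im[:,:,::-1])
from ov2 import *
t=s['tcp_pos']; e=s['ee_rot']; a=np.degrees(np.arctan2(-e[1,1],-e[0,1])); print(a)
cv2.imwrite('pics/j1.png',load('pics/side5.png',340,170,410,225,10,.5))
show('5',t[:2],a,(.5249,-.3735),13.85,t[2]-.0707)
E
```

```text
7.25 [ 0.52443922 -0.37171791  0.11889742] [[-1.22158417e-03 -9.70889446e-01 -2.39524928e-01]
 [ 3.76445623e-04 -2.39525536e-01  9.70889992e-01]
 [-9.99999183e-01  1.09585573e-03  6.58087686e-04]] 0.03988221890616832 [-0.76536401  0.27989481 -2.10048415]
13.858547317641303
```

View pics/j1.png

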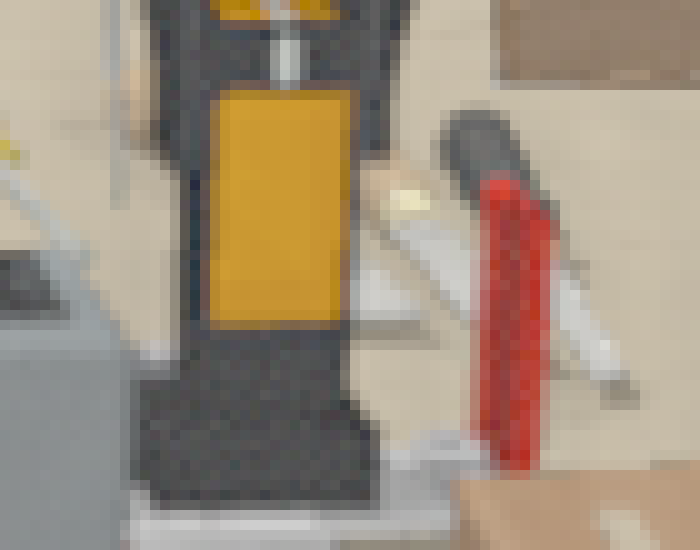

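View pics/o_top5.png

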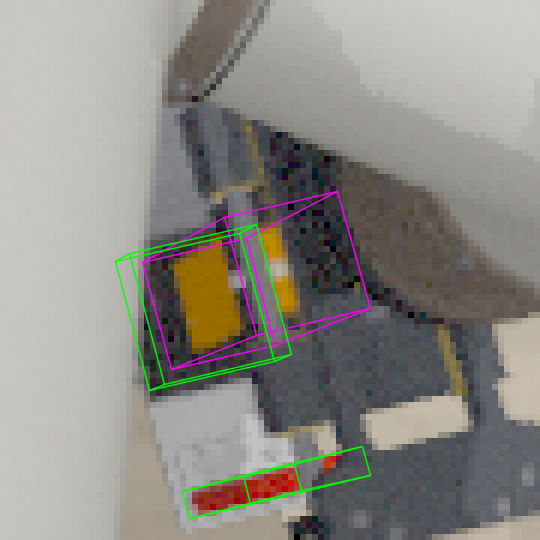

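Call:
move_arm --increments '[0,0,0,0.002,0,0,0.03,0,0,0,0.004,0,0,0.03,0,0,0,0.006,0,0,0.03,0,0,0,0.007,0,0,0.03,0,0,0,0.007,0,0,0.03]'

```text
time_s: 7.77
tcp_pos: [0.5249, -0.3718, 0.1123]
ee_rot: [[0.0, -0.971, -0.24], [-0.0, -0.24, 0.971], [-1.0, -0.0, -0.0]]
wrist_force: [-0.1, -1.1, -2.2]
gripper_width: 0.459
```

Call:
move_arm --increments '[0,0,0,0.002,0,0,0.03,0,0,0,0.004,0,0,0.03,0,0,0,0.005,0,0,0.03,0,0,0,0.005,0,0,0.03]'

```text
time_s: 8.1
tcp_pos: [0.5249, -0.3718, 0.1073]
ee_rot: [[0.0, -0.971, -0.24], [-0.0, -0.24, 0.971], [-1.0, -0.0, -0.0]]
wrist_force: [1.1, -1.0, -3.0]
gripper_width: 0.458
```

Call:
move_arm --increments '[0,0,0,0.002,0,0,0.03,0,0,0,0.004,0,0,0.03,0,0,0,0.006,0,0,0.03,0,0,0,0.008,0,0,0.03,0,0,0,0.0095,0,0,0.03,0,0,0,0.0095,0,0,0.03]'

```text
time_s: 8.6
tcp_pos: [0.5248, -0.3718, 0.0976]
ee_rot: [[0.0, -0.971, -0.24], [0.0, -0.24, 0.971], [-1.0, -0.0, 0.0]]
wrist_force: [1.6, 0.5, -2.9]
gripper_width: 0.463
```

Call:
move_arm --increments '[0,0,0,0.001,0,0,0.03,0,0,0,0.002,0,0,0.03,0,0,0,0.0025,0,0,0.03,0,0,0,0.0025,0,0,0.03]'

```text
time_s: 8.93
tcp_pos: [0.5248, -0.3718, 0.0955]
ee_rot: [[0.0, -0.971, -0.24], [-0.0, -0.24, 0.971], [-1.0, -0.0, -0.0]]
wrist_force: [1.1, -1.4, -2.1]
gripper_width: 0.461
```

Call:
move_arm --increments '[0,0,0,0.0007,0,0,0.03,0,0,0,0.0007,0,0,0.039,0,0,0,0.0007,0,0,0.041,0,0,0,0.0007,0,0,0.043,0,0,0,0.0007,0,0,0.048,0,0,0,0.0007,0,0,0.054,0,0,0,0.0007,0,0,0.056,0,0,0,0.0007,0,0,0.056]'

```text
time_s: 9.6
tcp_pos: [0.5247, -0.3717, 0.0948]
ee_rot: [[-0.0, -0.971, -0.239], [0.0, -0.239, 0.971], [-1.0, 0.0, 0.0]]
wrist_force: [0.8, 0.3, 0.2]
gripper_width: 0.627
```

```bash
python3 - <<'E'
from station import r
import cv2
s=r.sense()
print(s['time_s'],s['tcp_pos'],s['gripper_width']*.087,s['wrist_force'])
for n in('side','top'):
    im=r.capture(n); cv2.imwrite(f'pics/{n}6.png',im[:,:,::-1])
from ov2 import *
cv2.imwrite('pics/k1.png',load('pics/side6.png',330,130,410,225,6,.5))
cv2.imwrite('pics/k2.png',load('pics/top6.png',430,220,520,310,6,.5))
E
```

```text
9.6 [ 0.5246509  -0.37171166  0.09479514] 0.05456986368970509 [0.81832413 0.32029092 0.24690508]
```

View pics/k1.png

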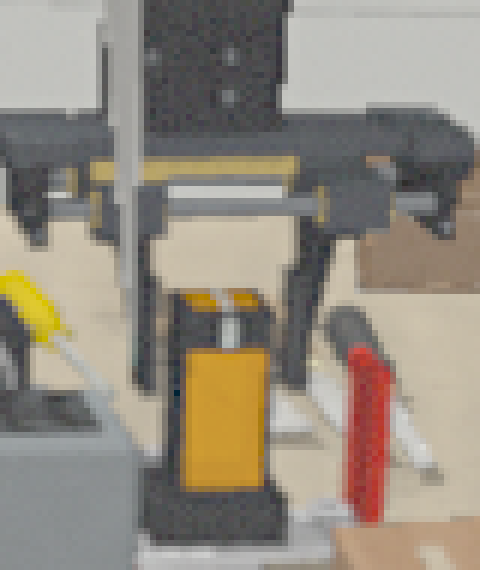

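View pics/k2.png

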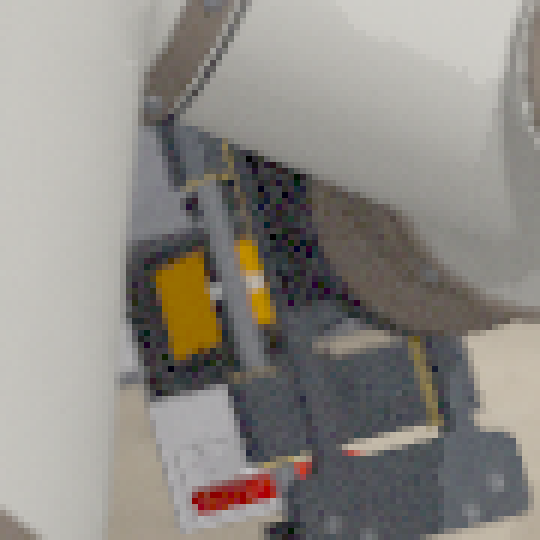

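Call:
move_arm --increments '[0,0,0,-0.004,0,0,0.056,0,0,0,-0.014,0,0,0.056,0,0,0,-0.03,0,0,0.056,0,0,0,-0.05,0,0,0.056,0,0,0,-0.07,0,0,0.056,0,0,0,-0.09,0,0,0.056,0,0,0,-0.105,0,0,0.056,0,0,0,-0.115,0,0,0.056,0,0,0,-0.12,0,0,0.056]'

```text
time_s: 10.45
tcp_pos: [0.5254, -0.3721, 0.2175]
ee_rot: [[0.003, -0.971, -0.24], [-0.002, -0.24, 0.971], [-1.0, -0.003, -0.003]]
wrist_force: [0.2, 0.4, 0.1]
gripper_width: 0.645
```

Call:
move_arm --increments '[3,0,0,0,0.005,0,0.056,10,0,0,0,0.015,0,0.056,17,0,0,0,0.03,0,0.056,24,0,0,0,0.045,0,0.04,31,0,0,0,0.06,0,0.03,38,0,0,0,0.075,0,0.02,45,0,0,0,0.09,0,0.01,52,0,0,0,0.1,0,0,59,0,0,0,0.107,0,0,66,0,0,0,0.112,0,0,73,0,0,0,0.115,0,0,80,0,0,0,0.115,0,0]'

```text
time_s: 11.45
tcp_pos: [0.4121, -0.3992, 0.2144]
ee_rot: [[-0.001, -0.398, 0.917], [0.001, 0.917, 0.398], [-1.0, 0.001, -0.001]]
wrist_force: [0.2, 0.5, 0.3]
gripper_width: 0.055
```

```bash
python3 - <<'E'
from station import r
import cv2
s=r.sense()
print(s['time_s'],s['tcp_pos'],s['ee_rot'],s['gripper_width']*.087,s['wrist_force'],s['joints'])
for n in('side','top'):
    im=r.capture(n); cv2.imwrite(f'pics/{n}7.png',im[:,:,::-1])
from ov2 import *
cv2.imwrite('pics/l1.png',load('pics/side7.png',330,130,430,225,6,.6))
E
```

```text
11.45 [ 0.41205645 -0.39915374  0.21436112] [[-1.35453158e-03 -3.98159218e-01  9.17315323e-01]
 [ 1.03482373e-03  9.17315116e-01  3.98160656e-01]
 [-9.99998547e-01  1.48858085e-03 -8.30507681e-04]] 0.0047424625299580326 [0.17583357 0.48635582 0.28312444] [-2.79237562e+01  1.78058727e+01 -8.29510329e+00 -1.78511743e-02
 -6.39953639e+01 -3.86051880e+01]
```

View pics/l1.png

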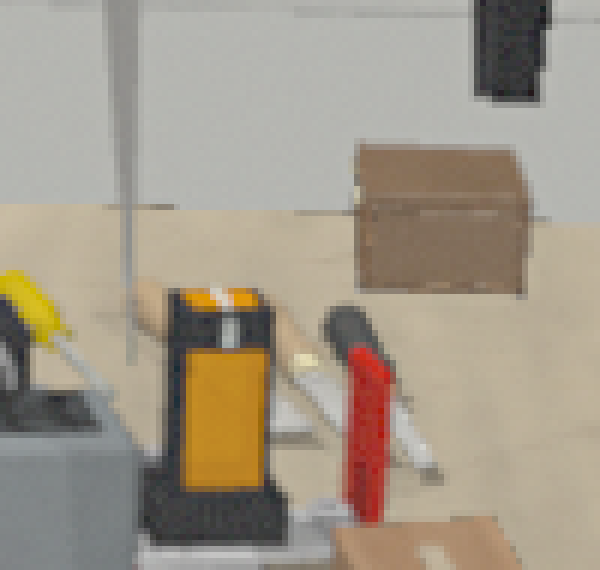

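View pics/top7.png

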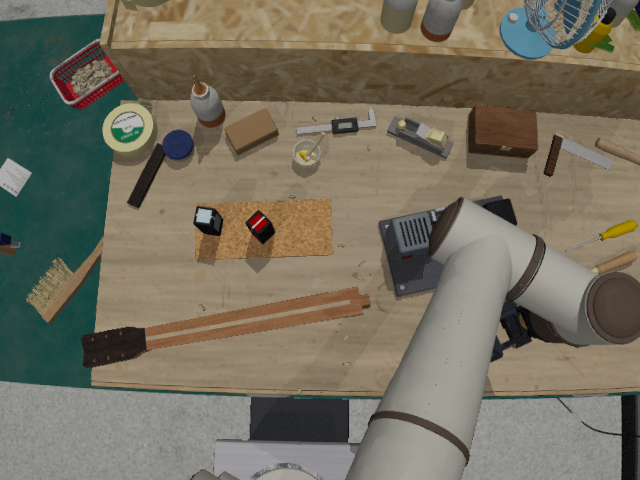

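Call:
move_arm --increments '[5,0,0,0.005,0,0,0,9.7,0,0,0.02,0,0,0,9.7,0,0,0.045,0,0,0,9.7,0,0,0.07,0,0,0,9.7,0,0,0.095,0,0,0,9.7,0,0,0.115,0,0,0,9.7,0,0,0.13,0,0,0,9.7,0,0,0.138,0,0,0,9.7,0,0,0.139,0,0,0,9.7,0,0,0.139,0,0,0]'

```text
time_s: 12.38
tcp_pos: [0.4132, -0.3994, 0.0758]
ee_rot: [[-0.001, -0.246, 0.969], [0.0, 0.969, 0.246], [-1.0, 0.0, -0.001]]
wrist_force: [0.6, -0.4, 0.5]
gripper_width: 0.006
```

```bash
python3 - <<'E'
from station import r
import cv2
s=r.sense()
print(s['time_s'],s['tcp_pos'],s['ee_rot'],s['gripper_width']*.087,s['wrist_force'])
im=r.capture('side'); cv2.imwrite('pics/side8.png',im[:,:,::-1])
from ov2 import *
cv2.imwrite('pics/m1.png',load('pics/side8.png',330,130,430,225,6,.6))
E
```

```text
12.3833 [ 0.41323816 -0.39941579  0.07576428] [[-5.49198307e-04 -2.46166070e-01  9.69227509e-01]
 [ 2.83349239e-05  9.69227651e-01  2.46166122e-01]
 [-9.99999849e-01  1.62657005e-04 -5.25323089e-04]] 0.0005590858727390803 [ 0.61843902 -0.39199121  0.47977702]
```

View pics/m1.png

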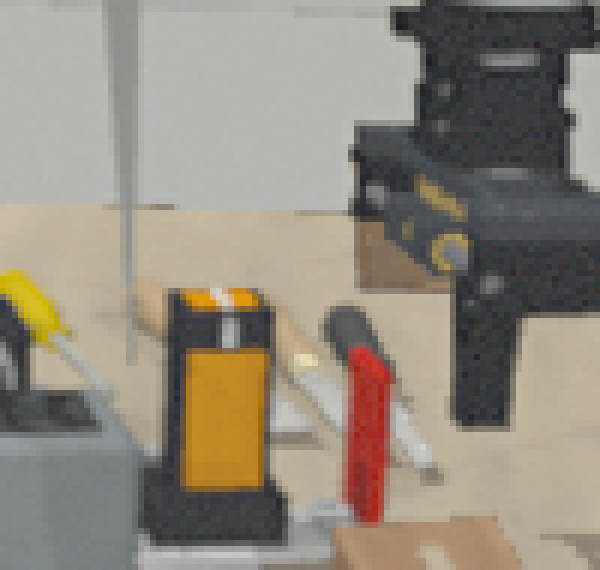

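Call:
move_arm --increments '[0,0,0,0,0,0.005,0,0,0,0,0,0,0.012,0,0,0,0,0,0,0.018,0,0,0,0,0,0,0.022,0,0,0,0,0,0,0.026,0,0,0,0,0,0,0.032,0,0,0,0,0,0,0.038,0,0,0,0,0,0,0.044,0,0,0,0,0,0,0.05,0,0,0,0,0,0,0.055,0,0,0,0,0,0,0.058,0,0,0,0,0,0,0.06,0]'

```text
time_s: 13.43
tcp_pos: [0.4718, -0.3845, 0.0758]
ee_rot: [[0.0, -0.245, 0.97], [-0.0, 0.97, 0.245], [-1.0, -0.0, 0.0]]
wrist_force: [-2.0, -0.9, 1.2]
gripper_width: 0.008
```

```bash
python3 - <<'E'
from station import r
import cv2
s=r.sense()
print(s['time_s'],s['tcp_pos'],s['wrist_force'])
im=r.capture('side'); cv2.imwrite('pics/side9.png',im[:,:,::-1])
from ov2 import *
cv2.imwrite('pics/n1.png',load('pics/side9.png',310,130,410,225,6,.6))
E
```

```text
13.4333 [ 0.47175167 -0.38454114  0.07582782] [-1.9620948 -0.8641666  1.2362426]
```

View pics/n1.png

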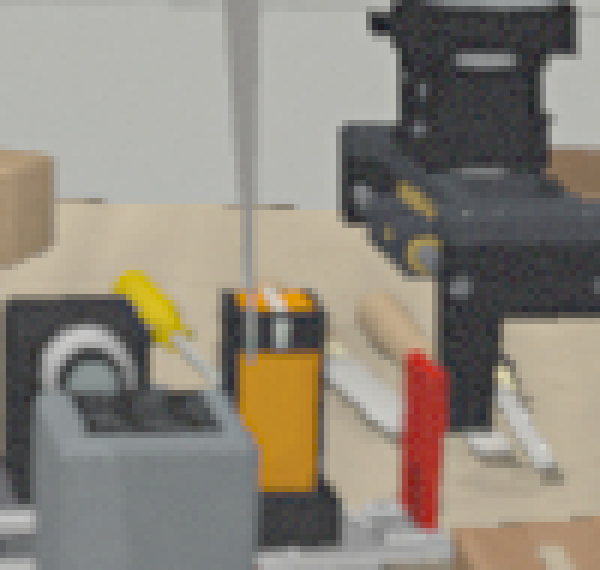

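Call:
move_arm --increments '[0,0,0,0,0,0.004,0,0,0,0,0,0,0.009,0,0,0,0,0,0,0.015,0,0,0,0,0,0,0.021,0,0,0,0,0,0,0.027,0,0,0,0,0,0,0.033,0,0,0,0,0,0,0.039,0,0,0,0,0,0,0.045,0,0,0,0,0,0,0.05,0,0,0,0,0,0,0.054,0,0,0,0,0,0,0.056,0,0,0,0,0,0,0.056,0]'

```text
time_s: 14.48
tcp_pos: [0.5264, -0.3706, 0.0758]
ee_rot: [[0.001, -0.245, 0.97], [0.0, 0.97, 0.245], [-1.0, -0.0, 0.001]]
wrist_force: [0.7, 0.2, -0.6]
gripper_width: 0.008
```

Call:
move_arm --increments '[0,0,0,0,0,0.002,0,0,0,0,0,0,0.004,0,0,0,0,0,0,0.006,0,0,0,0,0,0,0.006,0]'

```text
time_s: 14.82
tcp_pos: [0.5315, -0.3692, 0.0758]
ee_rot: [[-0.0, -0.245, 0.97], [0.0, 0.97, 0.245], [-1.0, 0.0, 0.0]]
wrist_force: [-1.5, 0.1, 0.1]
gripper_width: 0.002
```

Call:
move_arm --increments '[0,0,0,0,0,0.001,0,0,0,0,0,0,0.002,0,0,0,0,0,0,0.003,0,0,0,0,0,0,0.003,0]'

```text
time_s: 15.15
tcp_pos: [0.5344, -0.3686, 0.0758]
ee_rot: [[-0.0, -0.245, 0.97], [0.0, 0.97, 0.245], [-1.0, 0.0, -0.0]]
wrist_force: [-1.6, 0.2, 0.4]
gripper_width: 0.007
```

Call:
move_arm --increments '[0,0,0,0,0,0.001,0,0,0,0,0,0,0.002,0,0,0,0,0,0,0.003,0,0,0,0,0,0,0.003,0]'

```text
time_s: 15.48
tcp_pos: [0.5374, -0.3678, 0.0758]
ee_rot: [[0.0, -0.245, 0.97], [0.0, 0.97, 0.245], [-1.0, 0.0, 0.0]]
wrist_force: [-1.5, 1.4, 1.3]
gripper_width: 0.007
```

Call:
move_arm --increments '[0,0,0,0,0,0.001,0,0,0,0,0,0,0.002,0,0,0,0,0,0,0.002,0]'

```text
time_s: 15.73
tcp_pos: [0.538, -0.3676, 0.0758]
ee_rot: [[-0.003, -0.244, 0.97], [0.0, 0.97, 0.244], [-1.0, 0.001, -0.003]]
wrist_force: [-4.5, -0.8, 2.2]
gripper_width: 0.003
```

```bash
python3 - <<'E'
from station import r
import cv2
s=r.sense()
print(s['time_s'],s['tcp_pos'],s['wrist_force'])
im=r.capture('side'); cv2.imwrite('pics/side10.png',im[:,:,::-1])
from ov2 import *
cv2.imwrite('pics/p1.png',load('pics/side10.png',290,130,390,225,6,.6))
E
```

```text
15.7333 [ 0.5380192  -0.36764907  0.07582194] [-4.54309929 -0.75613803  2.19328624]
```

View pics/p1.png

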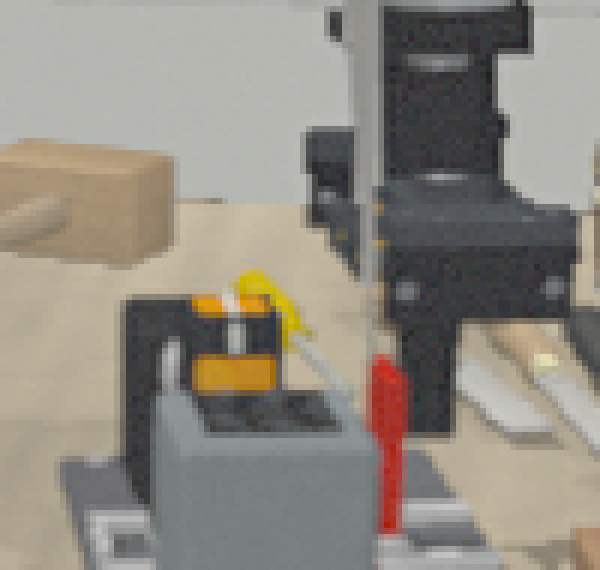

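Call:
move_arm --increments '[0,0,0,0,0,0.001,0,0,0,0,0,0,0.002,0,0,0,0,0,0,0.003,0,0,0,0,0,0,0.003,0,0,0,0,0,0,0.003,0]'

```text
time_s: 16.2
tcp_pos: [0.5381, -0.3675, 0.0758]
ee_rot: [[-0.008, -0.243, 0.97], [0.001, 0.97, 0.243], [-1.0, 0.003, -0.008]]
wrist_force: [-10.1, -2.9, 5.2]
gripper_width: 0.006
```

Call:
move_arm --increments '[0,0,0,0,0,-0.003,0,0,0,0,0,0,-0.008,0,0,0,0,0,0,-0.016,0,0,0,0,0,0,-0.028,0,0,0,0,0,0,-0.042,0,0,0,0,0,0,-0.055,0,0,0,0,-0.01,0,-0.065,0,0,0,0,-0.03,0,-0.075,0,0,0,0,-0.06,0,-0.085,0,0,0,0,-0.085,0,-0.095,0,0,0,0,-0.1,0,-0.1,0,0,0,0,-0.1,0,-0.1,0]'

```text
time_s: 17.2
tcp_pos: [0.4455, -0.3931, 0.1814]
ee_rot: [[0.008, -0.244, 0.97], [-0.005, 0.97, 0.244], [-1.0, -0.007, 0.006]]
wrist_force: [-0.0, -0.2, -0.3]
gripper_width: 0.005
```

```bash
python3 - <<'E'
from station import r
import cv2
s=r.sense()
print(s['time_s'],s['tcp_pos'],s['wrist_force'])
for n in('side','top'):
    im=r.capture(n); cv2.imwrite(f'pics/{n}11.png',im[:,:,::-1])
from ov2 import *
cv2.imwrite('pics/q1.png',load('pics/side11.png',290,130,390,225,6,.6))
E
```

```text
17.2 [ 0.44545696 -0.39312747  0.18139438] [-0.00479511 -0.16133081 -0.29785199]
```

View pics/q1.png

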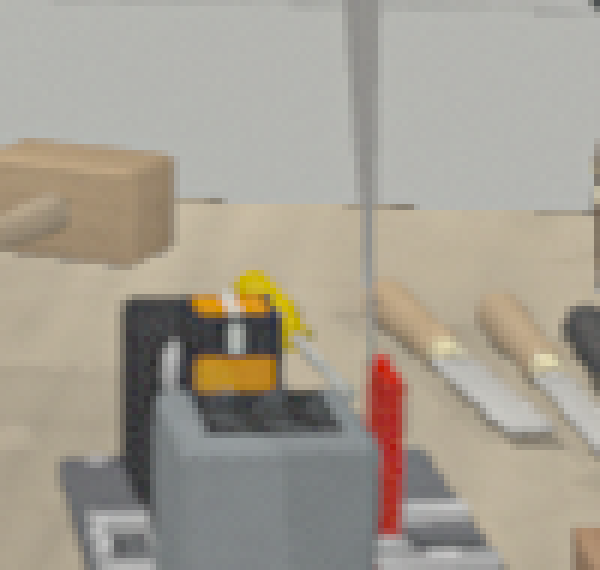

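View pics/top11.png

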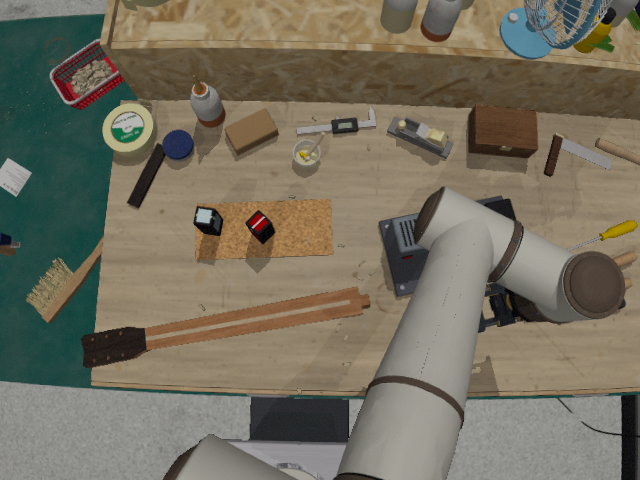

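Call:
move_arm --increments '[0,0,0,-0.02,0.01,0,0,0,0,0,-0.04,0.035,0,0,0,0,0,-0.05,0.07,0,0,0,0,0,-0.05,0.105,0,0,0,0,0,-0.05,0.14,0,0,0,0,0,-0.05,0.175,0,0,0,0,0,-0.05,0.21,0,0,0,0,0,-0.05,0.245,0,0,0,0,0,-0.05,0.275,0,0,0,0,0,-0.05,0.3,0,0,0,0,0,-0.05,0.315,0,0,0,0,0,-0.05,0.32,0,0]'

```text
time_s: 18.3
tcp_pos: [0.3656, -0.0794, 0.225]
ee_rot: [[-0.002, -0.248, 0.969], [0.0, 0.969, 0.248], [-1.0, 0.001, -0.002]]
wrist_force: [0.5, -0.4, -0.1]
gripper_width: 0.001
```

```bash
python3 - <<'E'
from station import r
import cv2
s=r.sense()
print(s['time_s'],s['tcp_pos'],s['wrist_force'])
im=r.capture('top'); cv2.imwrite('pics/top12.png',im[:,:,::-1])
from ov2 import *
im=load('pics/top12.png',370,185,530,315,5,.6)
draw(im,'top',[(-.02,.02,-.02,.02,.0245,.1245)],(.6183,-.3500,13.85),370,185,5,(255,0,255))
cv2.imwrite('pics/r1.png',im)
E
```

```text
18.3 [ 0.36558275 -0.0794433   0.22500209] [ 0.46925738 -0.41039757 -0.05745619]
```

View pics/r1.png

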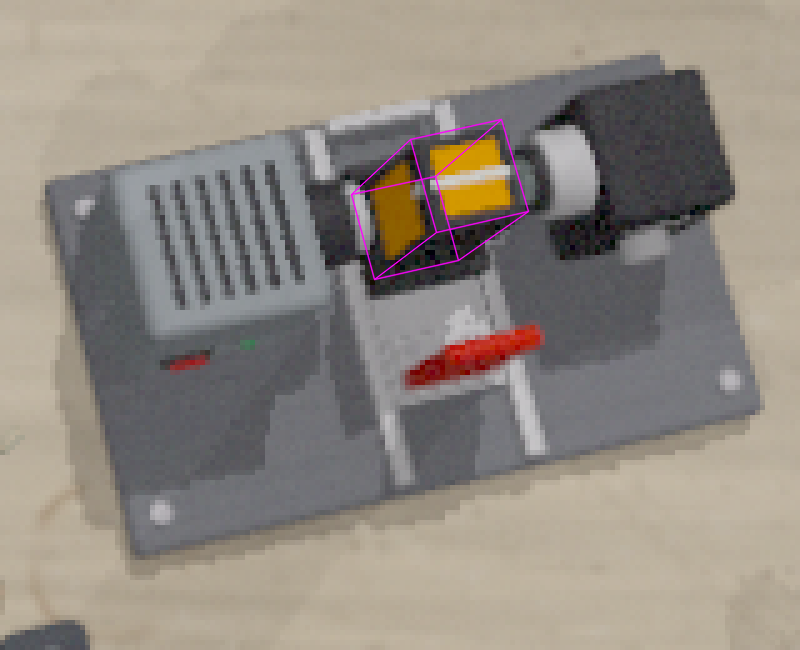

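```bash
python3 -c "
from station import r
print(r.finish_job())"
```

```text
the job is handed in; nothing more can be done
None
```

I put the amber cell into the carriage socket with its clear faces along the light path. I then pushed the carriage home with the closed fingers, backed the arm off and handed the job in at about 18 s of the 54 s. The hand-in reports no verdict.

**Seating:** The cell was lowered in short steps and never met noticeable resistance, with wrist forces staying at about 3 N. When I let go, its foot was at about the height of the socket floor, within 1 mm by arm position. The side picture showed it upright in the socket.

**Carriage home:** At the end of the push the arm stopped moving while the force rose to about 10 N, which is the end stop. After I backed off, the tab was at the same pixel in the side picture, so the carriage did not spring back.

**Last top picture:** The cell stands between the two lens tubes with its white line along the light path. It fits its expected outline to about 1 pixel (2–3 mm). The arm touched nothing, with forces below 0.7 N.

**Other cells:** The clear and ruby cells look unmoved in the pictures. I judged this by eye and did not measure it.

**What disagreed:** My first outline fit of the meter was 2–4 mm off the carriage sideways. I used the carriage's directly measured position instead, and the smooth insertion bore that out.

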